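# Wedge a press-fit bearing cover evenly off its housing

### The arm

A 6-joint arm with a two-finger parallel gripper is mounted at the origin on a cart in front of the work surface, level with it; the furniture and walls round the work are solid. World frame = base frame: x ahead of the robot, y to its left, z up, the work surface at z = 0. Lengths are in m, angles in rad, forces in N, time in s.
With the tool pointing down it reaches from about 0.4 to 0.925 m from the base axis. Payload 3.4 kg.
Tool frame: the origin (TCP) lies on the front face of the gripper's body, between the roots of the fingers; the fingertips stand 73 mm ahead of it and the grasp point (between the pads) lies 54 mm ahead of it (env.pinch_z is the distance from the TCP to the grasp point, in m); z points along the fingers, y is the line along which they close (so a half turn about z gives the same grasp; the last joint's range is limited). The gripper opens to 85 mm and grips with 20 to 120 N. Pads are 22 mm wide; open, the fingers measure 114 mm over their backs; the gripper's body (76 mm by 85 mm) begins 54 mm behind the grasp point. The pads swing forward as they close: fully open they stand 13 mm farther back than shut.
Start: joints at [1.276, 0.307, 1.506, -0, 1.328, -0.073], TCP at [0.126, 0.561, 0.304] pointing down, gripper open.
Joint ranges: [-3.12, 3.12], [-1.05, 2.28], [0.14, 2.33], [-1.42, 4.57], [0.1, 2.73], [-2.68, 2.68]. Speed limits (rad/s): [2.57, 2.57, 3.14, 3.14, 3.14, 3.14].

### API

Orientations are given as [roll, pitch, yaw] about the fixed x, y, z axes, in that order (R = Rz(yaw) Ry(pitch) Rx(roll)).
In Python, from bench import env gives the robot as it stands. The module is installed in compiled form; this text tells all that it offers. Calls block until the motion is done:
- env.movep(position, orientation): joint-space move of the TCP to a pose.
- env.line_to(position, velocity=0.15, attitude=None): straight line of the TCP; attitude=None keeps the orientation; velocity is the mean speed in m/s.
- env.move_joints(angles): joint-space move.
- env.set_gripper(opening): finger opening in m; the grip force is fixed at half the most; returns when the fingers have stopped.
- env.hold(seconds).
- env.solve_ik(position, orientation): joint angles nearest the present ones, or None.
- env.grab_frame(name): name is "scene" or "side" or "wrist"; returns the picture (400x640x3 uint8, red, green, blue); there is no depth.
- env.camera_info(name): a dict with "fx", "fy", "cx", "cy" (pixels), "rvec" (rotation vector, rad) and "tvec" (3), from world to camera coordinates, as OpenCV has them. Camera axes: x right, y down, z forward; pixel columns grow to the right and rows downward; lengths in m; the calibration is good to about 2 mm. A picture is of the moment at which its call begins: read the wrist's pose just before it. camera_info takes no time and is no camera call; for the wrist camera it gives the pose at the moment of the call.
A pose or a line that the arm cannot do raises env.PlanningError and nothing moves.
- env.job_done(): hands the job in; it is judged then, once.
Trained networks look in the newest picture that a camera, given by its name, has taken for a name from the list of things; names that differ only in an ending like _2 or _b are one class to them, and where a whole thing is asked for, a point or a joint stands for the part that bears it (a point fixed in the world has none). Each returns a list of dicts, best first, with "p" (0 to 1); they miss things now and then, are a little off and sometimes report something else, mostly with a low value. They report only what shows in the picture. A call takes as long as a camera call.
- env.find_in(camera, query): "box" ([left, top, right, bottom] in pixels, round what is visible of it).
Readings, each from a call of its own:
- env.read_clock(): time.
- env.read_joint_pos(): joint angles.
- env.read_qd(): joint speeds.
- env.read_joint_efforts(): joint torques, N m.
- env.read_eef_pos(): TCP position.
- env.read_tool_rot(): TCP orientation.
- env.read_wrist_force(): force on the tool from outside, world axes, zero at the start.
- env.read_ft_torque(): the same for the moment, N m.
- env.read_gripper_width(): finger opening in m.
- env.read_gripper_force(): force on a finger pad.
Only numpy, scipy, OpenCV 4.12 (cv2) and the standard library are available. Lean on these libraries where they do the work, as an engineer would, in place of code of your own. Each camera call takes 0.05 s, during which the arm holds its last target. There are 200 camera calls.

### The job

Take the brass wedge from the black rubber mat and use it to ease the tight cover up off the bearing housing: slide it flat along the housing's flange into the seam under the cover's far and near edges in turn, a part of the way first, so that the cover never cocks with one side more than about 4 mm ahead of the other. Carry on until the seam stands open by the wedge's full thickness on both sides and the cover is level, feeling your way and never pressing or ramming hard (35 N on the wedge, the forces on all its faces added up, is too much) nor touching the cover or housing with the gripper. Then draw the wedge out and lay it flat on the mat again, leaving the other things on the bench alone.

Things in the scene. Friction and masses are not known exactly. Their poses are not given: they have to be found in the camera images.
- wedge_grip (a point): Centre of the grip of a double-ended brass wedge, 12 mm above its flat underside. Wedge: 120 mm long (its y), 24 mm wide (x), same at both ends. Red grip in the middle: 32 mm long, 16 mm wide (x), 24 mm high. Blades along +y and -y: flat underside; top level, 9 mm thick, out to 40 mm from the centre, then an even slope down to a 2 mm thick tip 60 mm from the centre.
- wedge: The same wedge, loose, about 0.24 kg; origin at the middle of its flat underside, y along its length, z up when it lies flat.
- housing: Blue bearing housing, bolted down on wooden packing 1 to 8 mm thick (it differs); origin under the middle of its foot, on the packing; y points to its far side (away from the robot), z up. Flat flange on top, 84 mm (x) by 122 mm (y), its top 50 mm above the origin, reaching 16 mm beyond the cover's far and near edges. A spigot in its middle stops what is pushed over 33 mm in past a cover edge.
- cover: Grey press-fit cover centred on the housing, 66 mm (x) by 90 mm (y), 10 mm thick, round boss to 18 mm. Origin at the middle of its lower far edge, z up. At first an uneven seam of 3 to 4 mm is open between its underside and the flange. A side rises only when wedged, with about 5 N of lift, and stays where it is left; lifting one side leaves the other side's edge where it is.
- lip_far (a point): Middle of the cover's lower far edge (towards the housing's +y, away from the robot), where the wedge goes in along the housing's -y. Its height above the flange is the far seam opening. As the slope is driven in, give in the parts and the grip can leave the seam 1 to 2 mm less open than the depth suggests.
- lip_near (a point): Middle of the cover's lower near edge (towards the housing's -y and the robot), where the wedge goes in along the housing's +y. Its height above the flange is the near seam opening.
- mat: Black rubber mat lying fixed on the bench, 130 mm (x) by 200 mm (y), 4 mm thick; origin under its middle. The wedge starts on it and belongs on it.
- oil_bottle: Black oil bottle, 46 mm across, 155 mm tall, a bystander; origin under its base.
- bolt_a: Steel bolt 60 mm long, 15 mm thick, lying on the bench, a bystander; origin under its middle.
- bolt_b: A second such bolt, a bystander; origin under its middle.
- pill_jar: White plastic jar, 48 mm across, 85 mm high, a bystander; origin under its base.

How it is judged:
On the way, in this order (a step that is already met when the one before it is completed fails the run):
1. one side of the cover has been eased part of the way up, its seam over 4.5 mm open (z of any of lip_far, lip_near in the frame of housing above 0.0545 m), for 0.2 s.
2. both seams stand at least 8 mm open and the cover is level (z of each of lip_far, lip_near in the frame of housing above 0.058 m and angle between cover's own z axis and vertical below 0.02 rad), for 0.2 s.
At the end, for the whole second after the job is handed in: Far and near seams are both at least 8 mm open (the wedge is 9 mm thick) and the cover is level within 0.02 rad (1.8 mm from side to side); the wedge lies flat and at rest on the mat, its middle within the mat's outline (all of step 2 and x of wedge_grip in the frame of mat between -0.065 and 0.065 m and y of wedge_grip in the frame of mat between -0.1 and 0.1 m and z of wedge_grip in the frame of mat between 0.011 and 0.021 m and angle between wedge's own z axis and vertical below 0.1 rad and linear speed of wedge below 0.02 m/s); the robot touches nothing.
It fails at once if the cover cocks: one side more than about 4 mm ahead of the other (0.05 rad, 4.5 mm) (angle between cover's own z axis and vertical above 0.05 rad).
It fails at once if the wedge is pressed or rammed against the housing or cover with more than 35 N, the forces on its faces added up (contact force between wedge and housing above 35 N).
It fails at once if the gripper or arm touches the housing or cover (contact force between any of the fingers, the arm and housing above 2 N).
It fails at once if a bystander is pushed more than 20 mm away (distance of any of oil_bottle, bolt_a, bolt_b, pill_jar from where it was at the start of the episode above 0.02 m).
It also fails if it takes over 72 s, if anything falls off the work surface, if the arm or the gripper's body presses on something with over 40 N, if the wrist force passes 120 N, or if a joint passes its speed limit or range.

## Working session

There is one attempt and no reset: what is moved stays moved. The work goes in short steps, each a Python script; the robot and the scene stay as the last script left them, time stands still between calls to the robot, and variables do not carry over. Pictures are saved under pics/ and viewed, at most 10 in all, crops included, and the job is handed in when it is done.

```bash
mkdir -p pics
python3 - <<'E'
from bench import env
import cv2,numpy as np
for c in ("scene","side"):
    im=env.grab_frame(c); cv2.imwrite(f"pics/{c}0.png",im[...,::-1])
    i=env.camera_info(c); print(c,{k:np.round(v,3).tolist() for k,v in i.items()})
    R=cv2.Rodrigues(np.array(i['rvec']))[0]; print(-R.T@np.array(i['tvec']))
    for q in ("wedge_grip","wedge","housing","cover","lip_far","lip_near","mat","oil_bottle","bolt_a","pill_jar"):
        print(q,[(np.round(d['box']).tolist(),round(d['p'],2)) for d in env.find_in(c,q)[:2]])
print(env.read_clock(),env.read_eef_pos(),env.read_tool_rot(),env.read_wrist_force())
E
```

```text
scene {'fx': 420.285, 'fy': 420.285, 'cx': 320.071, 'cy': 201.962, 'rvec': [2.116, -0.601, 0.335], 'tvec': [-0.498, 0.179, 1.202]}
[-0.06078476 -1.00560475  0.84259967]
wedge_grip [([304.0, 170.0, 329.0, 182.0], 0.54)]
wedge [([302.0, 172.0, 334.0, 182.0], 0.62)]
housing [([320.0, 198.0, 370.0, 238.0], 0.79), ([297.0, 166.0, 348.0, 194.0], 0.39)]
cover [([331.0, 200.0, 359.0, 218.0], 0.88)]
lip_far [([327.0, 201.0, 361.0, 222.0], 0.71)]
lip_near [([330.0, 200.0, 361.0, 221.0], 0.76)]
mat [([297.0, 170.0, 350.0, 192.0], 0.7)]
oil_bottle [([346.0, 233.0, 367.0, 280.0], 0.6)]
bolt_a [([350.0, 297.0, 372.0, 308.0], 0.66), ([343.0, 288.0, 364.0, 296.0], 0.56)]
pill_jar []
side {'fx': 437.295, 'fy': 437.295, 'cx': 315.845, 'cy': 196.256, 'rvec': [2.036, -0.58, 0.357], 'tvec': [-0.535, 0.184, 0.905]}
[ 0.07328608 -0.86339824  0.62253852]
wedge_grip [([278.0, 166.0, 319.0, 187.0], 0.58)]
wedge [([312.0, 205.0, 356.0, 222.0], 0.7), ([283.0, 170.0, 318.0, 182.0], 0.66)]
housing [([298.0, 204.0, 367.0, 253.0], 0.7)]
cover [([308.0, 203.0, 355.0, 230.0], 0.6)]
lip_far [([309.0, 203.0, 356.0, 229.0], 0.8)]
lip_near [([311.0, 201.0, 355.0, 224.0], 0.95)]
mat [([269.0, 162.0, 340.0, 195.0], 0.87)]
oil_bottle [([337.0, 235.0, 363.0, 306.0], 0.97)]
bolt_a [([339.0, 332.0, 373.0, 345.0], 0.65), ([332.0, 313.0, 355.0, 332.0], 0.59)]
pill_jar [([267.0, 164.0, 344.0, 196.0], 0.37)]
1.1 [0.12595283 0.56103639 0.30390906] [-3.14157465e+00 -1.57310013e-06  2.92080988e+00] [-0.31300968  0.1659157   0.09009049]
```

```bash
cat > h.py <<'E'
from bench import env
import cv2,numpy as np
def ray(info,uv,z):
    "world point at height z seen at pixel uv"
    R=cv2.Rodrigues(np.array(info['rvec'],float))[0]; t=np.array(info['tvec'],float)
    c=-R.T@t; d=R.T@np.array([(uv[0]-info['cx'])/info['fx'],(uv[1]-info['cy'])/info['fy'],1.])
    return c+d*(z-c[2])/d[2]
def proj(info,P):
    K=np.array([[info['fx'],0,info['cx']],[0,info['fy'],info['cy']],[0,0,1]])
    return cv2.projectPoints(np.atleast_2d(np.array(P,float)),np.array(info['rvec'],float),np.array(info['tvec'],float),K,None)[0][:,0]
def ctr(b): return ((b[0]+b[2])/2,(b[1]+b[3])/2)
E
python3 - <<'E'
from h import *
s=cv2.imread("pics/side0.png"); c=s[140:360,220:420]
cv2.imwrite("pics/side0c.png",cv2.resize(c,None,fx=2.7,fy=2.7,interpolation=cv2.INTER_CUBIC))
for n,b in (("side",dict(w=[283,170,318,182],m=[269,162,340,195],h=[308,203,355,222])),("scene",dict(w=[302,172,334,182],m=[297,170,350,192],h=[331,200,359,218]))):
    i=env.camera_info(n)
    for k,z in (("w",.02),("m",.004),("h",.07)): print(n,k,ray(i,ctr(b[k]),z).round(3))
E
```

```text
side w [0.663 0.133 0.02 ]
side m [0.68  0.139 0.004]
side h [ 0.582 -0.148  0.07 ]
scene w [0.659 0.127 0.02 ]
scene m [0.675 0.114 0.004]
scene h [ 0.586 -0.148  0.07 ]
```

View pics/side0c.png

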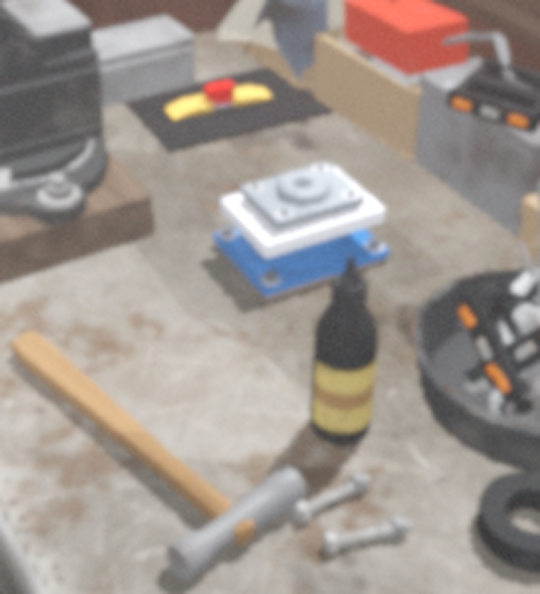

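The crop (scale 2.7, offset 220,140) shows the wedge on the mat at full-frame pixel (301,177), the housing with its white flange and grey cover at (332,215), and the bottle at (347,270) just on the camera side. The bolts are at (343,323) and (355,338). There is a vice at the left, so I'll check how tall it is before moving.

View pics/scene0.png

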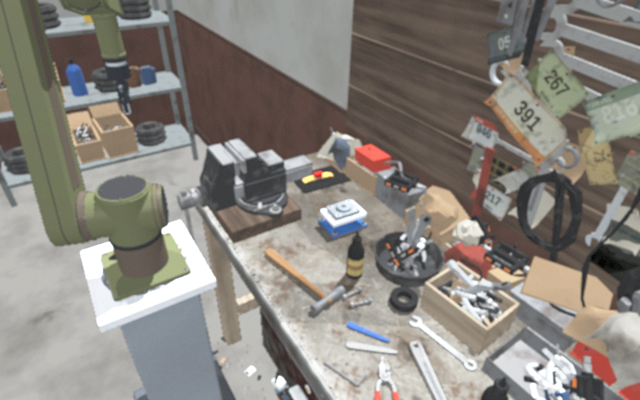

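Run:
```python
from h import *
i=env.camera_info("side")
f=lambda x,y:(220+x/2.7,140+y/2.7)
for n,p,z in (("blockcorner",(150,235),0),("blockL",(0,280),0),("bottle",(342,435),0),("flL",(220,205),.055),("flB",(265,250),.055),("flR",(385,208),.055),("flT",(325,163),.055),("wL",(168,110),.006),("wR",(270,95),.006),("grip",(218,88),.028),("matL",(130,103),.004),("matB",(172,147),.004),("matR",(328,110),.004),("wall",(415,160),0),("greybox",(420,165),0)):
    print(n,ray(i,f(*p),z).round(3))
```

```text
blockcorner [ 0.486 -0.042  0.   ]
blockL [ 0.34  -0.036  0.   ]
bottle [ 0.485 -0.349  0.   ]
flL [ 0.525 -0.104  0.055]
flB [ 0.522 -0.183  0.055]
flR [ 0.648 -0.184  0.055]
flT [ 0.648 -0.092  0.055]
wL [0.614 0.157 0.006]
wR [0.731 0.131 0.006]
grip [0.667 0.138 0.028]
matL [0.587 0.197 0.004]
matB [0.58  0.086 0.004]
matR [0.769 0.07  0.004]
wall [ 0.788 -0.06   0.   ]
greybox [ 0.786 -0.071  0.   ]
```

Run:
```python
from h import *
i=env.camera_info("scene")
for z in (0,.1,.2,.25): print(z,proj(i,[[.42,.08,z],[.3,.15,z]]).round(0).tolist())
p=env.read_eef_pos(); env.line_to([p[0],p[1],.42],.25)
pi=np.pi
env.movep([.60,.14,.36],[pi,0,pi-.2])
print(env.read_clock(),env.read_joint_pos().round(3) )
i=env.camera_info("wrist"); R=cv2.Rodrigues(np.array(i['rvec']))[0]; print(-R.T@i['tvec'],R[2],i['fx'])
im=env.grab_frame("wrist"); cv2.imwrite("pics/w1.png",im[...,::-1])
for q in ("wedge","wedge_grip","mat"): print(q,[(np.round(d['box']).tolist(),round(d['p'],2)) for d in env.find_in("wrist",q)[:2]])
np.save("w1.npy",i,allow_pickle=True)
env.movep([.53,-.14,.36],[pi,0,pi])
i=env.camera_info("wrist"); R=cv2.Rodrigues(np.array(i['rvec']))[0]; print(-R.T@i['tvec'],R[2],i['fx'])
im=env.grab_frame("wrist"); cv2.imwrite("pics/w2.png",im[...,::-1])
for q in ("cover","lip_far","lip_near","housing"): print(q,[(np.round(d['box']).tolist(),round(d['p'],2)) for d in env.find_in("wrist",q)[:2]])
np.save("w2.npy",i,allow_pickle=True)
a,b=cv2.imread("pics/w1.png"),cv2.imread("pics/w2.png")
cv2.imwrite("pics/w12.png",cv2.resize(np.hstack([a,b]),(800,250)))
print(env.read_clock(),env.read_joint_pos().round(3),env.read_wrist_force())
```

```text
0 [[266.0, 207.0], [225.0, 207.0]]
0.1 [[264.0, 182.0], [222.0, 182.0]]
0.2 [[263.0, 155.0], [218.0, 155.0]]
0.25 [[262.0, 141.0], [216.0, 141.0]]
3.9917 [ 0.162  0.329  1.329  0.     1.483 -1.21 ]
[0.52532705 0.15552584 0.42989774] [ 0.28801579 -0.0577952  -0.95588002] 321.28570625920605
wedge [([315.0, 160.0, 340.0, 246.0], 0.84)]
wedge_grip [([315.0, 165.0, 341.0, 248.0], 0.85), ([48.0, 164.0, 128.0, 242.0], 0.4)]
mat [([270.0, 134.0, 378.0, 279.0], 0.82)]
[ 0.45451036 -0.13972088  0.42978353] [ 2.94290100e-01  4.91394282e-04 -9.55716012e-01] 321.28570625920605
cover [([291.0, 177.0, 349.0, 250.0], 0.62)]
lip_far [([287.0, 177.0, 349.0, 248.0], 0.65)]
lip_near [([290.0, 178.0, 348.0, 250.0], 0.91)]
housing [([279.0, 152.0, 358.0, 253.0], 0.73)]
5.55 [-0.333  0.231  1.471  0.     1.439 -1.906] [-0.22180914  0.26951542 -0.10922257]
```

View pics/w2.png

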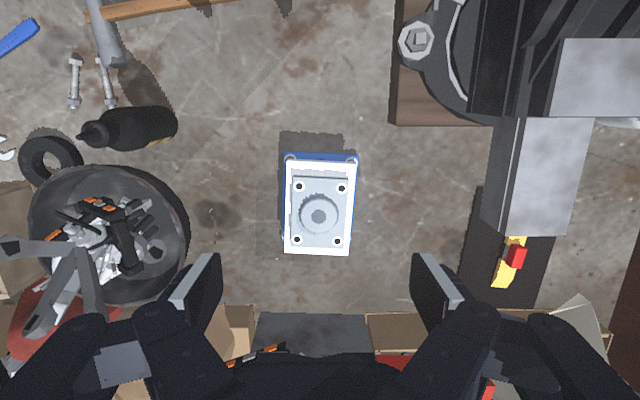

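View pics/w1.png

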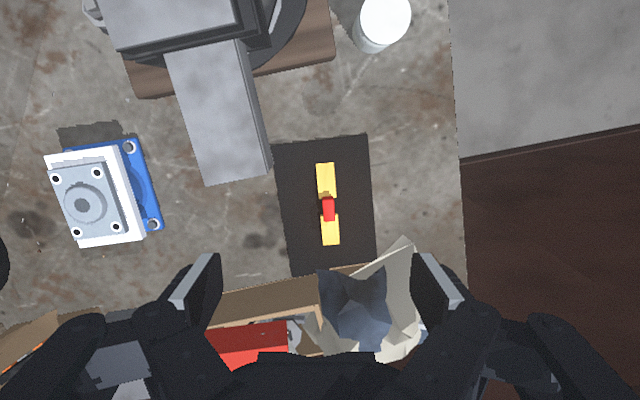

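w2 shows the white flange spanning (283,157)–(350,255) with the grey cover at (318,215). w1 shows the wedge at (328,205), grip at (328,209), lying along the image vertical, with the jar at (383,22). A vice beam ends near (268,175), so I'll triangulate it along with fitting the flange and wedge.

Run:
```python
from h import *
from scipy.optimize import least_squares
I1=np.load("w1.npy",allow_pickle=True).item();I2=np.load("w2.npy",allow_pickle=True).item()
a,b=cv2.imread("pics/w1.png"),cv2.imread("pics/w2.png")
def quad(im,box):
    x0,y0,x1,y1=box; c=cv2.resize(im[y0:y1,x0:x1],None,fx=4,fy=4,interpolation=cv2.INTER_CUBIC)
    m=((c.min(2)>205)).astype(np.uint8); m=cv2.morphologyEx(m,cv2.MORPH_OPEN,np.ones((5,5)))
    pts=cv2.convexHull(np.argwhere(m)[:,::-1].astype(np.int32)); q=cv2.approxPolyN(pts,4).reshape(-1,2)
    return (q+.5)/4-.5+[x0,y0]
q1,q2=quad(a,(30,125,175,260)),quad(b,(265,140,375,270)); print(q1.round(1).tolist(),q2.round(1).tolist())
def model(p):
    x,y,z,t=p; c,s=np.cos(t),np.sin(t)   # housing y dir = (c,s), x dir=(s,-c)
    return np.array([[x+c*v*.061+s*u*.042,y+s*v*.061-c*u*.042,z] for v,u in((-1,-1),(-1,1),(1,1),(1,-1))])
def res(p,only=None):
    r=[]
    for I,q in ((I1,q1),(I2,q2)):
        d=np.linalg.norm(proj(I,model(p))[:,None]-q[None],axis=2); j=d.argmin(1); r.append((proj(I,model(p))-q[j]).ravel())
    return np.concatenate(r)
s=least_squares(res,[.585,-.141,.055,0.]); print("flange",s.x.round(4),s.fun.round(1))
# wedge
for n,I,im,box in (("w1",I1,a,(300,145,350,255)),("w2",I2,b,(485,225,535,295))):
    x0,y0,x1,y1=box; c=im[y0:y1,x0:x1].astype(int)
    red=(c[...,2]>120)&(c[...,1]<70); yel=(c[...,2]>150)&(c[...,1]>120)&(c[...,0]<110)
    g=np.argwhere(red)[:,::-1]+[x0,y0]; y=np.argwhere(yel)[:,::-1]+[x0,y0]
    print(n,"red",g.min(0),g.max(0),ray(I,(g.min(0)+g.max(0))/2,.02).round(4))
    r=cv2.minAreaRect(y.astype(np.float32)); P=cv2.boxPoints(r); P=P[np.argsort(P[:,1])]
    A,B=[ray(I,m,.007) for m in (P[:2].mean(0),P[2:].mean(0))]; d=B-A; print(" ends",A.round(4),B.round(4),np.linalg.norm(d).round(4),np.arctan2(d[1],d[0]).round(3))
cr=np.vstack([cv2.resize(a[30:200,150:340],(760,680)) [:300*0+680]])
cv2.imwrite("pics/vice.png",np.hstack([cv2.resize(a[100:200,190:290],(400,400)),cv2.resize(b[170:270,480:580],(400,400))]))
m=[ray(I1,(u,v),.004) for u,v in ((275,147),(367,133),(377,262),(290,276))]; print(np.round(m,3).tolist())
```

```text
[[77.4, 248.4], [40.1, 155.4], [133.9, 141.9], [163.1, 236.6]] [[348.4, 255.9], [283.1, 252.6], [285.9, 159.9], [357.4, 158.1]]
flange [ 0.5905 -0.1327  0.0436 -0.0599] [-15.4   3.1  11.3  -0.7   9.   -2.8 -15.1   0.8   1.4   5.5   4.1  -0.3
   3.5  -2.2   1.3  -2.1]
w1 red [322 196] [334 220] [0.6687 0.1435 0.02  ]
 ends [0.6089 0.1505 0.007 ] [0.729  0.1364 0.007 ] 0.121 -0.117
w2 red [510 244] [527 267] [0.6689 0.1474 0.02  ]
 ends [0.6437 0.1506 0.007 ] [0.7312 0.1377 0.007 ] 0.0884 -0.146
[[0.576, 0.09, 0.004], [0.582, 0.212, 0.004], [0.772, 0.198, 0.004], [0.769, 0.067, 0.004]]
```

View pics/vice.png

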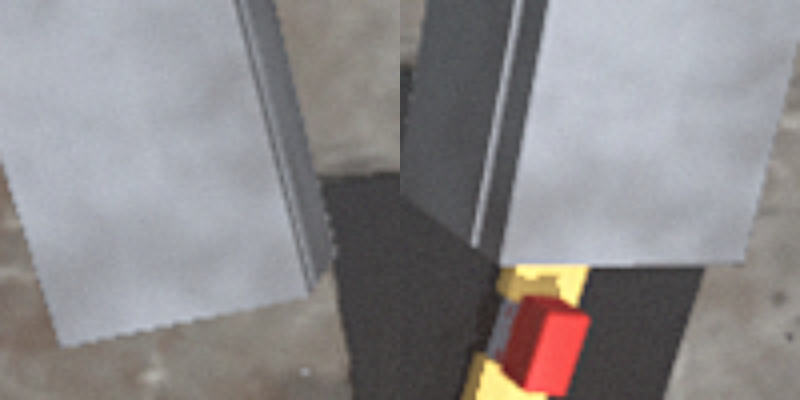

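```bash
cat > fit.py <<'E'
from h import *
from scipy.optimize import least_squares
I1=np.load("w1.npy",allow_pickle=True).item();I2=np.load("w2.npy",allow_pickle=True).item()
a,b=cv2.imread("pics/w1.png"),cv2.imread("pics/w2.png")
def quad(im,box):
    x0,y0,x1,y1=box; c=cv2.resize(im[y0:y1,x0:x1],None,fx=4,fy=4,interpolation=cv2.INTER_CUBIC)
    m=((c.min(2)>205)).astype(np.uint8); m=cv2.morphologyEx(m,cv2.MORPH_OPEN,np.ones((9,9)))
    n,l,st,_=cv2.connectedComponentsWithStats(m); m=l==1+st[1:,4].argmax()
    pts=cv2.convexHull(np.argwhere(m)[:,::-1].astype(np.int32)); q=cv2.approxPolyN(pts,4).reshape(-1,2)
    return (q+.5)/4-.5+[x0,y0]
q1,q2=quad(a,(30,125,175,260)),quad(b,(265,140,375,270)); print(q1.round(1).tolist(),q2.round(1).tolist())
def model(p):
    x,y,z,t=p; c,s=np.cos(t),np.sin(t)
    return np.array([[x+c*v*.061+s*u*.042,y+s*v*.061-c*u*.042,z] for v,u in((-1,-1),(-1,1),(1,1),(1,-1))])
def mk(L):
    def res(p):
        r=[]
        for I,q in L:
            m=proj(I,model(p)); r.append((m-q[np.linalg.norm(m[:,None]-q[None],axis=2).argmin(1)]).ravel())
        return np.concatenate(r)
    return res
for L in ([(I1,q1),(I2,q2)],[(I1,q1)],[(I2,q2)]):
    s=least_squares(mk(L),[.585,-.141,.055,0.]); print("flange",s.x.round(4),s.fun.round(1))
    r=mk(L); s=least_squares(lambda p:r([p[0],p[1],.0545,p[2]]),[.585,-.141,0.]); print("  z fixed",s.x.round(4),abs(s.fun).max().round(1))
def P(I):
    K=np.array([[I['fx'],0,I['cx']],[0,I['fy'],I['cy']],[0,0,1]]); return K@np.c_[cv2.Rodrigues(np.array(I['rvec']))[0],np.array(I['tvec'])]
X=cv2.triangulatePoints(P(I1),P(I2),np.array([[267,174.2],[205.5,186.5]]).T,np.array([[566,235.5],[505,236.]]).T); print("vice R,L",(X[:3]/X[3]).T.round(3).tolist())
E
python3 fit.py
```

```text
[[79.1, 248.1], [42.4, 155.1], [111.9, 145.1], [142.9, 239.4]] [[348.4, 255.9], [283.1, 252.6], [285.9, 159.6], [356.6, 163.4]]
flange [ 0.5891 -0.136   0.0517 -0.0561] [-0.8  0.1  0.4  0.2  0.3 -0.2 -0.7  0.1  0.1  0.3  0.5  0.2  0.5 -0.3
 -0.4 -0.3]
  z fixed [ 0.5886 -0.135  -0.0564] 1.6
flange [ 0.5887 -0.1338  0.0543 -0.0586] [-0.3 -0.2  0.3 -0.2  0.3  0.  -0.3  0.4]
  z fixed [ 0.5887 -0.1336 -0.0586] 0.4
flange [ 0.5882 -0.1363  0.0543 -0.0541] [ 0.1 -0.1 -0.  -0.1  0.2  0.1 -0.3  0. ]
  z fixed [ 0.5882 -0.1363 -0.0541] 0.2
vice R,L [[0.581, 0.1, 0.148], [0.582, 0.042, 0.147]]
```

Run:
```python
from h import *
I2=np.load("w2.npy",allow_pickle=True).item()
print("greybox",[ray(I2,(310,313),z).round(3).tolist() for z in (0,.05,.1)])
pi=np.pi; th=-.12; o=[pi,0,pi+th]; w=np.array([.669,.1445])
hy=np.array([np.cos(-.056),np.sin(-.056)]); H=np.array([.5887,-.1355])
for s in (1,-1):
    for z in (.13,.21):
        p=H+hy*s*.112; print(p.round(3),None if (q:=env.solve_ik([*p,z],[pi,0,pi-.056])) is None else q.round(2))
env.movep([*w,.34],o)
env.set_gripper(.05)
env.line_to([*w,.12],.2); env.line_to([*w,.0795],.06)
f0=env.read_wrist_force(); env.set_gripper(0.0)
print(f0,env.read_gripper_width(),env.read_gripper_force(),env.read_wrist_force(),env.read_eef_pos())
env.line_to([*w,.095],.05); env.line_to([*w,.34],.25)
print(env.read_wrist_force(),env.read_gripper_width(),env.read_clock())
cv2.imwrite("pics/g.png",env.grab_frame("wrist")[...,::-1]); np.save("g.npy",env.camera_info("wrist"),allow_pickle=True)
```

```text
greybox [[0.78, -0.149, 0.0], [0.742, -0.148, 0.05], [0.704, -0.147, 0.1]]
[ 0.701 -0.142] [-0.26  0.64  1.38  0.    1.12 -1.77]
[ 0.701 -0.142] [-0.26  0.57  1.3   0.    1.27 -1.77]
[ 0.477 -0.129] [-0.35  0.4   1.89  0.    0.84 -1.86]
[ 0.477 -0.129] [-0.35  0.29  1.8   0.    1.05 -1.86]
[ 0.02480193 -0.19632555 -0.60034123] 0.014798016376113578 61.1326539516449 [0.63201987 0.87573657 3.09522513] [0.66946203 0.14459869 0.08023512]
[-0.09645346  0.38442591 -2.35868808] 0.014982551856074715 11.275
```

View pics/g.png

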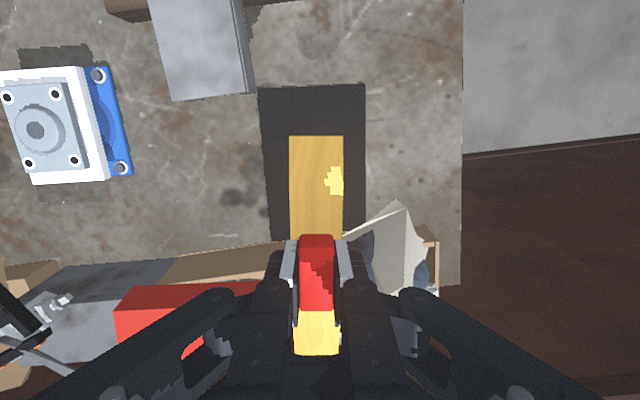

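The wedge is held: weight 2.36 N, and the wrist view has its tip at row ~137, cols 290–343. I'll work out the grip offset along the length, then go to the far side and feel for the flange.

```bash
cat >> h.py <<'E'
pi=np.pi; YAW=-.056; O=[pi,0,pi+YAW]; hy=np.array([np.cos(YAW),np.sin(YAW)]); H=np.array([.5887,-.1355])
def at(c,z): return [*(H+hy*c),z]      # c = wedge centre along housing y from housing centre
def F(f0,n=1): return env.read_wrist_force()-f0
def touch(c,z,zmin,f0,lim=2.0,step=.0006):
    "step down until the vertical force rises; returns last commanded z"
    while z>zmin:
        z-=step; env.line_to(at(c,z),.012); f=F(f0)
        if f[2]>lim: return z,f
    return None,f
E
python3 - <<'E'
from h import *
I=np.load("g.npy",allow_pickle=True).item()
d=np.array([np.cos(-.12),np.sin(-.12)]); n=np.array([-d[1],d[0]])
for off in (-.003,0,.003):
    print(off,proj(I,[[*(np.array([.669,.1445])-d*(.06+off)+n*u),.34-.0755+.002] for u in (-.012,.012)]).round(1).tolist())
env.movep(at(.112,.24),O); 
f0=None
env.line_to(at(.112,.145),.2); env.hold(.3); f0=env.read_wrist_force(); np.save("f0.npy",f0)
print("f0",f0,env.read_eef_pos(),env.read_clock())
z,f=touch(.110,.1375,.1235,f0)
print("touch",z,f,env.read_eef_pos(),env.read_clock())
E
```

```text
-0.003 [[290.2, 145.1], [345.0, 145.1]]
0 [[290.0, 138.2], [345.2, 138.2]]
0.003 [[289.9, 131.2], [345.3, 131.2]]
f0 [ 0.13965227 -0.49524501 -2.55859021] [ 0.70125493 -0.14195766  0.14667218] 13.4167
touch 0.12790000000000018 [-2.23837644  1.47129851  4.42059716] [ 0.69865881 -0.1416618   0.12843079] 18.0083
```

```bash
cat >> h.py <<'E'
def cpos(): p=env.read_eef_pos(); return (p[:2]-H)@hy,p[2]
def drive(s,c0,c1,z,f0,step=.003,v=.02,lim=14):
    "push the centre from c0 to c1 at height z in steps, stop when the push force passes lim"
    n=int(np.ceil(abs(c1-c0)/step))
    for c in np.linspace(c0,c1,n+1)[1:]:
        env.line_to(at(c,z),v); f=F(f0); a=cpos()
        print(f"d={45-(abs(c)*1e3-60):.1f} act d={105-abs(a[0])*1e3:.1f} z={a[1]*1e3:.1f} f={f.round(1)}")
        if np.linalg.norm(f)>lim: print("LIMIT"); return c
    return c1
E
python3 - <<'E'
from h import *
f0=np.load("f0.npy")
env.line_to(at(.110,.1283),.02); print(cpos(),F(f0))
drive(1,.110,.092,.1283,f0)
env.hold(.3); print(F(f0),cpos(),env.read_clock())
cv2.imwrite("pics/s1.png",env.grab_frame("side")[...,::-1])
E
```

```text
(np.float64(0.11012670434778987), np.float64(0.12846897480772312)) [-0.27437509  0.38657448  4.69126744]
d=-2.4 act d=-2.5 z=128.5 f=[0.4 1.  4.5]
d=0.1 act d=0.3 z=128.5 f=[0.7 0.6 4.7]
d=2.7 act d=2.9 z=128.5 f=[ 0.8 -0.1  5.2]
d=5.3 act d=4.6 z=128.6 f=[2.3 0.8 4.6]
d=7.9 act d=6.3 z=128.7 f=[ 5.6 -0.3  3.4]
d=10.4 act d=8.7 z=128.8 f=[ 5.9 -0.7  4. ]
d=13.0 act d=11.2 z=128.8 f=[5.4 0.1 3.9]
[ 5.22473943e+00 -6.29878580e-04  3.56538370e+00] (np.float64(0.09372923957017643), np.float64(0.12873474102115193)) 20.4833
```

```bash
cat >> h.py <<'E'
def cross(s0,c,s1,f0,z=.1287):
    "draw out on side s0, lift over the cover, come down on side s1"
    env.line_to(at(s0*.112,z+.0003),.06); print("out",F(f0).round(1))
    env.line_to(at(s0*.112,.20),.15); env.line_to(at(s1*.112,.20),.2)
    env.hold(.2); g=env.read_wrist_force(); print("free",(g-f0).round(1))
    env.line_to(at(s1*.110,.134),.15); env.line_to(at(s1*.110,z),.02); print("down",F(g).round(1),cpos(),env.read_clock())
    return g
E
python3 - <<'E'
from h import *
f0=np.load("f0.npy")
g=cross(1,0,-1,f0); np.save("f1.npy",g)
if np.linalg.norm(F(g))<10:
    drive(-1,-.110,-.088,.1285,g)
    env.hold(.2); print(F(g),cpos(),env.read_clock())
E
```

```text
out [0.9 0.5 3.1]
free [-0.3  0.1  0.5]
down [0.1 0.8 0.6] (np.float64(-0.10992572305624575), np.float64(0.12898963248500267)) 24.1167
d=-2.2 act d=-1.9 z=128.6 f=[0.8 1.1 0.7]
d=0.5 act d=1.0 z=128.6 f=[0.7 0.  0.9]
d=3.2 act d=3.7 z=128.6 f=[1.9 0.8 1.2]
d=6.0 act d=5.2 z=128.6 f=[-4.3  0.1  5.9]
d=8.8 act d=6.7 z=128.5 f=[-7.7 -0.3 10. ]
d=11.5 act d=9.2 z=128.5 f=[-7.5  0.6 10.7]
d=14.2 act d=11.9 z=128.6 f=[-7.1  0.8 11. ]
d=17.0 act d=14.6 z=128.6 f=[-7.3  1.3 11.2]
[-6.88055298  1.00136314 11.39877614] (np.float64(-0.09038850164852853), np.float64(0.1285527638909702)) 26.65
```

Run:
```python
from h import *
g=cross(-1,0,1,np.load("f1.npy"),.1289); np.save("f2.npy",g)
if np.linalg.norm(F(g))<10:
    env.line_to(at(.100,.1286),.03)
    drive(1,.100,.0775,.1286,g)
    env.hold(.2); print(F(g),cpos(),env.read_clock())
```

```text
out [0.2 0.6 0.8]
free [ 0.  -0.4 -0.5]
down [1.2 0.4 1.1] (np.float64(0.11009353472973557), np.float64(0.12927498777574215)) 30.2917
d=7.8 act d=7.9 z=128.6 f=[-0.3  1.6  1.2]
d=10.6 act d=10.6 z=128.7 f=[0.6 0.5 0.4]
d=13.4 act d=12.2 z=128.9 f=[ 4.7  0.1 -1.5]
d=16.2 act d=15.7 z=128.8 f=[ 4.9  0.6 -0.5]
d=19.1 act d=18.9 z=128.7 f=[ 4.9  0.6 -1.1]
d=21.9 act d=22.5 z=128.7 f=[ 2.  -0.3  1.4]
d=24.7 act d=25.2 z=128.7 f=[1.5 0.5 2.4]
d=27.5 act d=27.7 z=128.7 f=[1.9 0.4 2.3]
[1.41940366 1.5207477  2.92526155] (np.float64(0.0773089462133423), np.float64(0.128683259064355)) 33.3083
```

Run:
```python
from h import *
g=cross(1,0,-1,np.load("f2.npy"),.1292); np.save("f3.npy",g)
if np.linalg.norm(F(g))<10:
    env.line_to(at(-.100,.1290),.03)
    drive(-1,-.100,-.0775,.1290,g)
    env.hold(.2); print(F(g),cpos(),env.read_clock())
```

```text
out [-0.4  1.5 -0.1]
free [ 0.8  0.4 -0.2]
down [0.6 0.6 0.7] (np.float64(-0.10990364535619951), np.float64(0.1295334342429205)) 37.1
d=7.8 act d=7.9 z=129.0 f=[-1.   1.1  0.7]
d=10.6 act d=10.9 z=129.0 f=[-0.1  0.7  0.6]
d=13.4 act d=13.3 z=128.8 f=[-1.3  1.1 -0.3]
d=16.2 act d=14.9 z=128.8 f=[-5.6  0.5  2.2]
d=19.1 act d=17.6 z=128.7 f=[-5.8  0.6  3.5]
d=21.9 act d=21.7 z=128.8 f=[-2.7  0.6 -1.4]
d=24.7 act d=25.4 z=128.8 f=[-1.7  1.1 -3.3]
d=27.5 act d=28.1 z=128.9 f=[-0.7  1.2 -4.3]
[ 1.06592614  1.24522934 -4.54091325] (np.float64(-0.07692647700526123), np.float64(0.12903319329304946)) 40.1167
```

Run:
```python
from h import *
g=np.load("f3.npy")
env.line_to(at(-.112,.1290),.05); print("out",F(g)); env.line_to(at(-.112,.30),.2)
cv2.imwrite("pics/side_end.png",cv2.resize(env.grab_frame("wrist")[100:400,200:440,::-1],None,fx=2,fy=2,interpolation=cv2.INTER_CUBIC))
env.line_to(at(-.08,.34),.2)
w=[.669,.1445]; o=[pi,0,pi-.12]
env.movep([*w,.34],o); env.line_to([*w,.11],.2); env.line_to([*w,.084],.04); env.hold(.2); g=env.read_wrist_force()
z=.084
while z>.0775:
    z-=.0006; env.line_to([*w,z],.012); f=env.read_wrist_force()-g
    if f[2]>1.5: break
print("place",z,f,env.read_eef_pos(),env.read_clock())
env.set_gripper(.05); print(env.read_gripper_width())
env.line_to([*w,.11],.05); env.line_to([.60,.14,.36],.25)
cv2.imwrite("pics/end.png",env.grab_frame("wrist")[...,::-1]); print(env.read_clock(),env.read_wrist_force())
```

```text
out [-0.4214441   0.47360945  0.84132109]
place 0.07979999999999998 [-1.6317321  -1.05421292  3.68277225] [0.66903217 0.14451393 0.08022771] 47.6833
0.04995739976937493
50.1083 [-0.34109994  0.32865288 -0.35623373]
```

View pics/end.png

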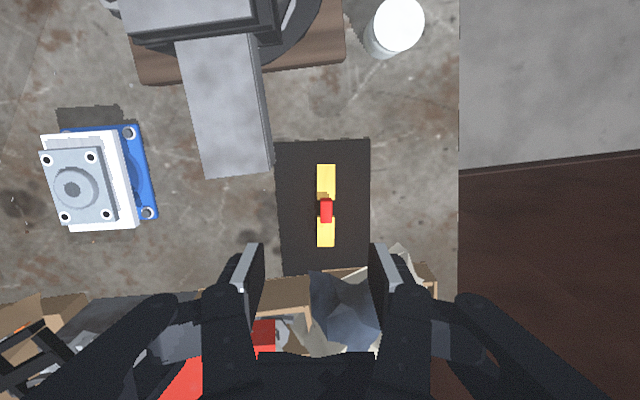

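View pics/side_end.png

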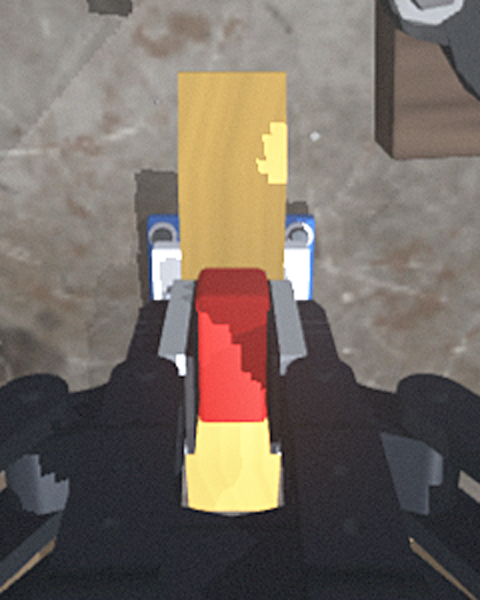

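The wedge lies flat on the mat (grip at (326,210)), and the cover stands raised and looks level at (77,187). In the second view the housing is hidden behind the gripper. Both final drives showed the push force drop away past about 21 mm, so the blade's level part went under each edge.

```bash
python3 -c "
from bench import env
print(env.job_done())"
```

```text
the job is handed in; nothing more can be done
None
```

I handed the job in at about 50 s, and no verdict came back. The cover was eased up in four alternating pushes to about 9 mm on both sides, judged from wedge depth and the drop in push force rather than measured. The wedge is back flat on the mat.

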